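# Raise the weighing enclosure's sash onto its stop and put the sample on the balance

## Robot

A 6-joint arm with a two-finger parallel gripper is mounted at the origin on a cart in front of the work surface, level with it; the furniture and walls round the work are solid. World frame = base frame: x ahead of the robot, y to its left, z up, the work surface at z = 0. Lengths are in m, angles in rad, forces in N, time in s.
With the tool pointing down it reaches from about 0.25 to 0.775 m from the base axis. Payload 4 kg.
Tool frame: the origin (TCP) lies at the very end of the fingers, on their centre line; the grasp point (between the pads) lies 19 mm behind it (tcp_to_grasp is the distance from the TCP to the grasp point, in m); z points along the fingers, y is the line along which they close (so a half turn about z gives the same grasp; the last joint's range is limited). The gripper opens to 94 mm and grips with 3 to 60 N. Pads are 16 mm wide; open, the fingers measure 119 mm over their backs; the gripper's body (75 mm by 177 mm) begins 78 mm behind the grasp point.
Start: joints at [-1.313, 0.087, 1.371, -0, 1.684, -0.103], TCP at [0.194, -0.515, 0.206] pointing down, gripper open.
Joint ranges: [-3.1, 3.1], [-0.76, 2.03], [0.27, 2.55], [-1.08, 4.22], [0.17, 2.65], [-2.57, 2.57]. Speed limits (rad/s): [2.79, 2.79, 3.14, 3.14, 3.14, 3.14].

## Interface

Orientations are given as [roll, pitch, yaw] about the fixed x, y, z axes, in that order (R = Rz(yaw) Ry(pitch) Rx(roll)).
In Python, from bench import * gives the robot as it stands.
- The arm moves only by the shell command python3 -m creep 'ROWS'. ROWS is rows parted by semicolons, their numbers by spaces, 1 to 20 of them, each of 5 numbers: the finger opening in m, then dx, dy, dz in m, then a turn about the tool's z in rad; each row shifts and turns the commanded pose from where the row before left it, along the tool's axes as they then stand; what a row does not reach is not made up. A row lasts 1/12 s, in which the tool goes at most 0.0417 m and 0.125 rad, less where a joint would pass 70% of its speed; a pose out of reach is approached as far as the arm can. The fingers move at their own pace and stop on an object; the grip force is fixed at half the most. Time passes only in rows, so rows that do not move let the fingers close. It prints the time, the measured TCP pose, the force, the opening and the grip force at its end.
- get_obs(): the state, without advancing time (a new reading comes with each control period).
- snapshot(name): name is "scene" or "top" or "wrist"; returns a dict with "color" (420x560x3 uint8, blue, green, red), "fx", "fy", "cx", "cy" (pixels), "extrinsics" (4x4, takes a point from world to camera coordinates). Camera axes: x right, y down, z forward; pixel columns grow to the right and rows downward; lengths in m; the calibration is good to about 2 mm. A picture is of the moment at which its call begins. There is no depth.
- close_job(): hands the job in; it is judged then, once.
The state is a dict: "time": time; "joint_positions": joint angles; "qvel": joint speeds; "joint_torque": joint torques, N m; "tool_pos": TCP position; "ee_rot": TCP orientation; "wrist_force": force on the tool from outside, world axes, zero at the start; "wrist_torque": the same for the moment, N m; "width": finger opening in m; "finger_force": force on a finger pad.
Only numpy, scipy, OpenCV 4.12 (cv2) and the standard library are available. Lean on these libraries where they do the work, as an engineer would, in place of code of your own. Each camera call takes 0.05 s, during which the arm holds its last target. There are 200 camera calls.

## Task

The sample cup on the left of the bench is to be weighed inside the small clear-walled weighing enclosure. Push the enclosure's sash straight up from under the lip along its lower edge until it has just passed the height mark and the little gravity catch on the left post has swung aside and dropped back under the lip, not more than about 3 cm beyond the mark, and let the sash down so that it rests on the catch by itself. Then bring the sample cup in under the raised sash and stand it upright on the middle of the balance's round pan; do not knock or shift the amber bottle and beaker beside the cup or the dropper bottle and petri dish in the enclosure.

Things in the scene. Friction and masses are not known exactly. Their poses are not given: they have to be found in the camera images.
- enclosure: clear-walled weighing enclosure, fixed, open below its sash in front. Origin: bench level, mid width; x points in (away from its front), y to its left, z up. Tray 310 wide, 8 high, from x=-125 to 107 mm; posts 600 tall at x=-117 to -93, outside y=+-133; walls y=+-147; back x=98; roof 344 up. Sill at x=-121 to -95, 20 high. Inside: two bystanders and the balance
- sash_lip (a point): middle of the front lower edge of the sash's lip, under which to push; axes as the enclosure's; in it x=-136.5 mm. Lip: aluminium bar 254 wide, 12 thick; flat underside from this edge 30 mm inward, 75 over the bench when shut. Clear panel 5 thick, 258 x 258 mm, rises from it 22 mm behind this edge
- sash (a joint): height of the sash above shut, m (starts 0, top stop 0.290), straight up. A spring balancer carries most of its 0.75 kg: a push of 2 to 4 N (more when fast) raises it; left alone it sinks at about 0.2 m/s until something holds it
- sash_stop: dark steel bracket 24 x 70 mm on the front of the left post, 305 to 330 mm up, with a fine white line: the height mark. Origin: at the mark's height, at the left end of the lip's front edge (127 mm left of the lip's middle); axes as the enclosure's. The sash is at the mark when the lip's underside is at this height. Plate projects to the lip's front edge at most
- pawl (a joint): gravity catch on the bracket, rad: aluminium finger 36 mm long, pivoted 23 mm left of the lip's end, sloping up and in over the lip's end. 0 = down on its stop (carries the sash, tip's top at the mark); the rising lip's end swings it up to about 0.33, from 25 mm below the mark; it drops back to 0 once the lip's underside is 6 to 8 mm above the mark. Falls by its own weight
- pan_centre (a point): centre of the top of the balance's round steel pan, 86 mm across; z up, 40 mm over the bench. Balance: fixed, white, 145 x 110 mm, 26 mm high beside the pan, display toward the front; pan centre 80 to 90 mm behind the sash panel
- sample_cup: closed sample container, loose: clear tapering body 54 mm in diameter under a yellow screw lid 60 mm in diameter, 62 mm tall (lid from 49 to 62 mm), 30 to 75 g. Origin: centre of its underside, z up.
- amber_bottle: bystander: brown glass bottle with black cap beside the cup, 62 mm in diameter, 136 mm tall, loose. Origin: centre of its underside.
- beaker: bystander: clear plastic beaker beside the cup, 62 x 70 mm, 74 mm tall, loose. Origin: centre of its underside.
- dropper_bottle: bystander: small brown dropper bottle inside the enclosure on one side of the balance, 33 mm in diameter, 102 mm tall, loose. Origin: centre of its underside.
- stand_blue: obstacle, fixed: blue retort stand that carries a glass funnel in a ring between the cup and the enclosure. Origin: middle of its base plate (about 200 x 130 mm, 12 high). Funnel and ring: an 85 mm square about x=530, y=87 mm in the world, from 277 to 347 mm up; pass in front of it (toward the robot). Rod 800 tall near the origin
- petri_dish: bystander: covered petri dish inside the enclosure on the other side of the balance, 58 mm in diameter, 15 mm high, loose. Origin: centre of its underside.

How it is judged:
On the way:
1. the sash rests on the dropped catch at the mark, with nothing else holding it, before the cup goes in (z of sash_lip in the frame of sash_stop between -0.004 and 0.005 m and value of joint pawl below 0.12 rad and contact force between enclosure and sash_stop above 0.3 N and contact force between each of the fingers, the arm and enclosure below 0.1 N and horizontal distance between sample_cup and pan_centre above 0.2 m), for 0.3 s.
At the end, for the whole second after the job is handed in: The sash rests on the dropped catch with the lip's underside at the mark (from 4 mm below to 5 mm above), and the sample cup stands upright and still on the balance's pan, its centre within 15 mm of the pan's (z of sash_lip in the frame of sash_stop between -0.004 and 0.005 m and value of joint pawl below 0.12 rad and contact force between enclosure and sash_stop above 0.3 N and velocity of joint sash below 0.005 m/s and horizontal distance between sample_cup and pan_centre below 0.015 m and z of sample_cup in the frame of pan_centre between -0.003 and 0.003 m and angle between sample_cup's own z axis and vertical below 0.06 rad and linear speed of sample_cup below 0.01 m/s); the robot touches nothing.
It fails at once if the sash is pushed more than 35 mm beyond the mark (z of sash_lip in the frame of sash_stop above 0.035 m).
It fails at once if the amber bottle is shifted more than 15 mm or tipped (distance of amber_bottle from where it was at the start of the episode above 0.015 m or angle between amber_bottle's own z axis and vertical above 0.25 rad).
It fails at once if the beaker is shifted more than 15 mm or tipped (distance of beaker from where it was at the start of the episode above 0.015 m or angle between beaker's own z axis and vertical above 0.25 rad).
It fails at once if the dropper bottle is shifted more than 15 mm or tipped (distance of dropper_bottle from where it was at the start of the episode above 0.015 m or angle between dropper_bottle's own z axis and vertical above 0.25 rad).
It fails at once if the petri dish is shifted more than 15 mm or tipped (distance of petri_dish from where it was at the start of the episode above 0.015 m or angle between petri_dish's own z axis and vertical above 0.25 rad).
It also fails if it takes over 67 s, if anything falls off the work surface, if the arm or the gripper's body presses on something with over 40 N, if the wrist force passes 120 N, or if a joint passes its speed limit or range.

## Working session

There is one attempt and no reset: what is moved stays moved. The work goes in short steps, Python scripts to look and compute and a shell command to move; the robot and the scene stay as the last step left them, time stands still between calls to the robot, and variables do not carry over. Pictures are saved under pics/ and viewed, at most 12 in all, crops included, and the job is handed in when it is done.

```bash
mkdir -p pics; ls
python3 - <<'E'
from bench import *
import cv2,numpy as np,pickle
d={n:snapshot(n) for n in("scene","top")}
pickle.dump(d,open("s0.pkl","wb"))
for n in d:
    cv2.imwrite(f"pics/{n}0.png",d[n]["color"]); print(n,d[n]["fx"],d[n]["cx"],d[n]["cy"]); print(np.round(d[n]["extrinsics"],3))
print(get_obs())
E
```

```text
pics
scene 429.563185436664 287.9027369245457 209.20793821560585
[[ 0.778  0.628  0.009 -0.4  ]
 [ 0.53  -0.648 -0.547 -0.207]
 [-0.338  0.431 -0.837  1.717]
 [ 0.     0.     0.     1.   ]]
top 462.3850297174564 278.72038518882175 214.7768327701024
[[-0.466 -0.885 -0.013  0.229]
 [-0.688  0.372 -0.623  0.521]
 [ 0.556 -0.281 -0.782  1.13 ]
 [ 0.     0.     0.     1.   ]]
{'time': 0.1, 'joint_positions': array([-1.31309437e+00,  8.78736277e-02,  1.37209060e+00,  7.32525776e-06,
        1.68357764e+00, -1.03104141e-01]), 'qvel': array([-0.00081338, -0.00112018, -0.00389999, -0.00075577,  0.00017537,
        0.00040145]), 'joint_torque': array([ 2.73172358e-03, -3.41252518e+01, -3.03300869e+01,  7.20799528e-02,
        3.04719445e-02, -1.09776834e-04]), 'tool_pos': array([ 0.19403747, -0.51411729,  0.20443164]), 'ee_rot': array([-3.13965454e+00, -2.07857233e-04,  3.60806714e-01]), 'wrist_force': array([ 0.20140789,  0.38256268, -0.14422142]), 'wrist_torque': array([-0.00807182,  0.00951186, -0.01637394]), 'finger_force': 0.0, 'width': 0.09429907500135486}
```

View pics/scene0.png

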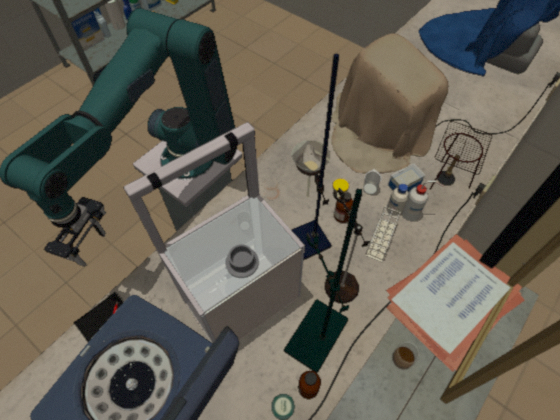

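View pics/top0.png

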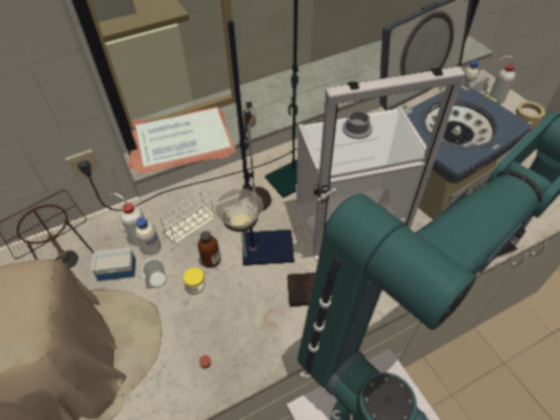

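The scene view looks from behind the enclosure, with its post tops near (140,190) and (250,135) and the cup lid at (341,185). In the top view the lid is at (194,278), the bottle at (209,248) and the beaker at (155,274). The arm hides the front of the enclosure in that view.

```bash
python3 - <<'E'
import cv2,numpy as np,pickle
d=pickle.load(open("s0.pkl","rb"))
a=cv2.resize(d["scene"]["color"][115:345,120:320],None,fx=2.6,fy=2.6,interpolation=cv2.INTER_CUBIC)[:598]
b=cv2.resize(d["top"]["color"][60:290,290:400+70],None,fx=1.5,fy=2.6,interpolation=cv2.INTER_CUBIC)[:598]
im=np.hstack([a,b]); print(im.shape); cv2.imwrite("pics/c1.png",im)
E
cat > h.py <<'E'
import numpy as np,cv2,pickle
def ray(s,u,v):
    E=np.array(s["extrinsics"]);R,t=E[:3,:3],E[:3,3]
    return -R.T@t, R.T@np.array([(u-s["cx"])/s["fx"],(v-s["cy"])/s["fy"],1])
def onz(s,u,v,z):
    c,d=ray(s,u,v); return c+d*(z-c[2])/d[2]
def proj(s,p):
    E=np.array(s["extrinsics"]);q=E[:3,:3]@np.array(p)+E[:3,3]
    return np.array([q[0]/q[2]*s["fx"]+s["cx"],q[1]/q[2]*s["fy"]+s["cy"]])
E
python3 - <<'E'
from h import *
d=pickle.load(open("s0.pkl","rb"))
for n in d:
    s=d[n];hsv=cv2.cvtColor(s["color"],cv2.COLOR_BGR2HSV)
    m=cv2.inRange(hsv,(22,150,120),(35,255,255))
    k,l,st,c=cv2.connectedComponentsWithStats(m)
    for i in range(1,k):
        if st[i,4]>25: print(n,st[i],c[i],onz(s,*c[i],.058))
E
```

```text
(598, 790, 3)
scene [333 179  16  12 153] [340.50980392 184.37908497] [0.56938291 0.23790519 0.058     ]
top [184 268  19  18 271] [193.22878229 276.68265683] [0.57140829 0.23608434 0.058     ]
```

View pics/c1.png

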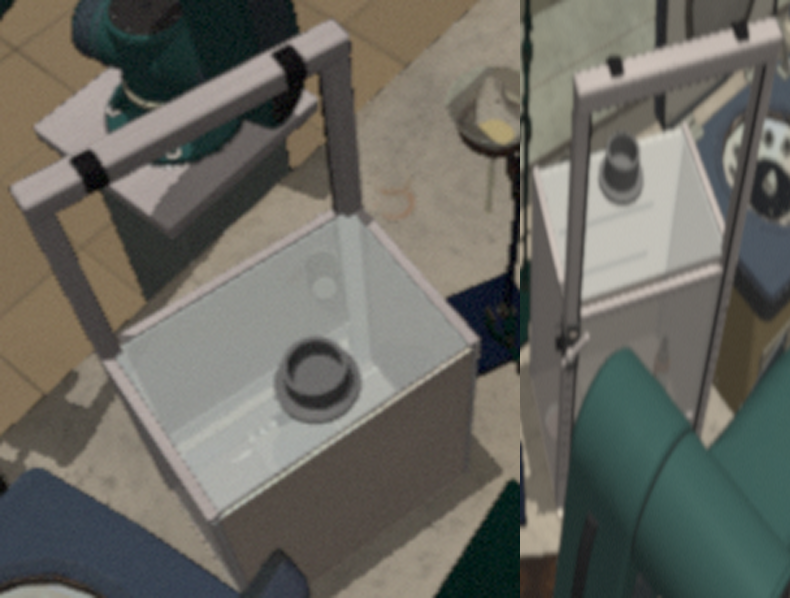

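The zoom shows the roof corners: in the scene crop, back-left (475,345), back-right (218,515), and front near (110,358) and (345,212). In the top crop the white catch and bracket are at (573,343) on the left post.

Run:
```python
from h import *
d=pickle.load(open("s0.pkl","rb"))
S=lambda x,y:(120+(x+.5)/2.6-.5,115+(y+.5)/2.6-.5)
T=lambda x,y:(290+(x-520+.5)/1.5-.5,60+(y+.5)/2.6-.5)
for n,s,f,pts in(("scene",d["scene"],S,dict(BL=(477,345),BR=(216,518),FR=(108,358),FL=(345,210))),("top",d["top"],T,dict(BL=(535,172),BR=(688,128),FR=(722,268)))):
    P={k:onz(s,*f(*p),.344)[:2] for k,p in pts.items()}
    for k in P: print(n,k,P[k].round(3))
    b=P["BL"]-P["BR"]; print("back len",np.hypot(*b),"yaw",np.degrees(np.arctan2(-b[0],b[1])))
    a=P["BR"]-P["FR"];print("side len",np.hypot(*a),"yaw",np.degrees(np.arctan2(a[1],a[0])))
for p in((12,190),(350,35),(30,215),(325,22)): print("bar",onz(d["scene"],*S(*p),.6))
for p in((578,75),(783,22),(580,100),(783,45)): print("barT",onz(d["top"],*T(*p),.6))
print("catchT",onz(d["top"],*T(573,343),.32))
```

```text
scene BL [ 0.708 -0.183]
scene BR [ 0.633 -0.473]
scene FR [ 0.436 -0.424]
scene FL [ 0.498 -0.144]
back len 0.2987863789668523 yaw -14.498639066340198
side len 0.20368500976181148 yaw -13.713102577081113
top BL [ 0.709 -0.187]
top BR [ 0.632 -0.485]
top FR [ 0.426 -0.402]
back len 0.30726004904177767 yaw -14.62477941573925
side len 0.22182843440376712 yaw -21.905635322106875
bar [ 0.40965549 -0.42238433  0.6       ]
bar [ 0.50669389 -0.12358276  0.6       ]
bar [ 0.43981917 -0.42918544  0.6       ]
bar [ 0.47896259 -0.12586552  0.6       ]
barT [ 0.52761519 -0.14913507  0.6       ]
barT [ 0.44406701 -0.45586637  0.6       ]
barT [ 0.49803313 -0.13422362  0.6       ]
barT [ 0.41868467 -0.43315989  0.6       ]
catchT [ 0.48067419 -0.1335661   0.32      ]
```

The rows can't tilt the tool directly, but under the lip and inside the enclosure it has to be tilted. I'll check what the arm does at its reach limit, in the free space above where it stands.

```bash
python3 -m creep '0.094 0 0 -.04 0;0.094 0 0 -.04 0;0.094 0 0 -.04 0;0.094 0 0 -.04 0;0.094 0 0 -.04 0;0.094 0 0 -.04 0;0.094 0 0 -.04 0;0.094 0 0 -.04 0;0.094 0 0 -.04 0;0.094 0 0 -.04 0;0.094 0 0 -.04 0;0.094 0 0 -.04 0;0.094 0 0 -.04 0;0.094 0 0 -.04 0'; python3 -c "
from bench import *
print(get_obs()['joint_positions'].round(3))"
```

```text
time: 1.35
tool_pos: [0.1633, -0.4328, 0.6301]
ee_rot: [3.06, 0.0, 0.361]
wrist_force: [-0.8, -0.4, 0.3]
width: 0.0938
finger_force: 0.0
[-1.341  0.228  0.274  0.019  2.558 -0.114]
```

```bash
python3 -m creep '0.094 0 0 0 0;0.094 0 0 0.04 0;0.094 0 0 0.04 0;0.094 0 0 0 0'; python3 -c "
from bench import *
o=get_obs();print(o['joint_positions'].round(4),o['tool_pos'].round(4),o['ee_rot'].round(4))"
```

```text
time: 1.68
tool_pos: [0.1657, -0.4389, 0.5407]
ee_rot: [3.105, -0.006, 0.361]
wrist_force: [0.9, -4.1, -8.0]
width: 0.0941
finger_force: 0.0
[-1.3385  0.076   0.6889  0.0145  2.3413 -0.1181] [ 0.1657 -0.4389  0.5407] [ 3.1052 -0.0058  0.3608]
```

The orientation reached at the limit is kept, so stretching out to the limit tilts the tool. I'll stretch outward to tilt it toward horizontal.

```bash
python3 -m creep '0.094 0 .04 0 0;0.094 0 .04 0 0;0.094 0 .04 0 0;0.094 0 .04 0 0;0.094 0 .04 0 0;0.094 0 .04 0 0;0.094 0 .04 0 0;0.094 0 .04 0 0;0.094 0 .04 0 0;0.094 0 .04 0 0;0.094 0 .04 0 0;0.094 0 .04 0 0'
cat > st.py <<'E'
from bench import *
import numpy as np
from scipy.spatial.transform import Rotation as Ro
o=get_obs();R=Ro.from_euler('xyz',o['ee_rot']).as_matrix()
print('q',o['joint_positions'].round(3),'t',round(o['time'],2),'w',round(o['width'],4),'F',o['wrist_force'].round(1))
print('p',o['tool_pos'].round(4),'R cols x,y,z',R.T.round(3).tolist(),'down-angle deg',np.degrees(np.arcsin(-R[2,2])).round(1),'head',np.degrees(np.arctan2(R[1,2],R[0,2])).round(1))
E
python3 st.py
```

```text
time: 2.68
tool_pos: [0.2755, -0.7306, 0.4415]
ee_rot: [2.884, -0.001, 0.361]
wrist_force: [-0.4, 0.2, 0.0]
width: 0.0939
finger_force: 0.0
q [-1.292  0.58   0.274  0.024  2.031 -0.069] t 2.68 w 0.0939 F [-0.4  0.2  0. ]
p [ 0.2755 -0.7306  0.4415] R cols x,y,z [[0.936, 0.353, 0.001], [0.341, -0.905, 0.255], [0.09, -0.238, -0.967]] down-angle deg 75.2 head -69.2
```

```bash
python3 -m creep '0.094 0 .04 -.01 0;0.094 0 .04 -.01 0;0.094 0 .04 -.01 0;0.094 0 .04 -.01 0;0.094 0 .04 -.01 0;0.094 0 .04 -.01 0;0.094 0 .04 -.01 0;0.094 0 .04 -.01 0;0.094 0 .04 -.01 0;0.094 0 .04 -.01 0;0.094 0 .04 -.01 0;0.094 0 .04 -.01 0';python3 st.py
```

```text
time: 3.68
tool_pos: [0.3135, -0.8313, 0.4917]
ee_rot: [2.543, -0.0, 0.361]
wrist_force: [0.4, 0.9, 0.3]
width: 0.0941
finger_force: 0.0
q [-1.292  0.579  0.274  0.047  1.691 -0.062] t 3.68 w 0.0941 F [0.4 0.9 0.3]
p [ 0.3135 -0.8313  0.4917] R cols x,y,z [[0.936, 0.353, 0.0], [0.291, -0.773, 0.564], [0.199, -0.527, -0.826]] down-angle deg 55.7 head -69.3
```

```bash
cat > kin.py <<'E'
import numpy as np
from scipy.optimize import least_squares
D=[(.0879,1.3721,1.6836,.5495,.2044),(.228,.274,2.558,.4626,.6301),(.076,.6889,2.3413,.4691,.5407),(.58,.274,2.031,.7808,.4415),(.579,.274,1.691,.8884,.4917)]
def fk(p,q):
    a,d,L1,L2,Lt,e=p;s2=q[0]+q[1];s=s2+q[2]
    return (a+L1*np.sin(q[0])+L2*np.sin(s2)+e*np.cos(s2)+Lt*np.sin(s), d+L1*np.cos(q[0])+L2*np.cos(s2)-e*np.sin(s2)+Lt*np.cos(s))
r=least_squares(lambda p:np.ravel([np.subtract(fk(p,x[:3]),x[3:]) for x in D]),[0,.3,.4,.4,.25,0])
P=r.x
def ik(rr,z,down,q0=(0,1.8,.6)):   # TCP radius,height,down angle deg; planar
    s=np.pi/2+np.radians(down)
    f=lambda q:[*np.subtract(fk(P,q),(rr,z)),(sum(q)-s)*.3]
    return least_squares(f,q0,bounds=([-.76,.27,.17],[2.03,2.55,2.65]))
if __name__=="__main__":
    print(P.round(4),np.abs(r.fun).max().round(4))
    for nm,rr,z in(("lip low",.52,.07),("lip hi",.52,.33),("pan",.64,.08),("cup",.63,.045),("front",.5,.2)):
        for dn in(0,15,30,45,60):
            s=ik(rr,z,dn);print(nm,dn,s.x.round(2),"err",round(np.linalg.norm(s.fun),3))
E
python3 kin.py
```

```text
[0.0038 0.1557 0.447  0.4991 0.3507 0.1017] 0.0001
lip low 0 [-0.76  2.55  0.17] err 0.14
lip low 15 [-0.67  2.53  0.17] err 0.078
lip low 30 [-0.48  2.44  0.17] err 0.016
lip low 45 [-0.41  2.28  0.48] err 0.0
lip low 60 [-0.28  2.08  0.82] err 0.0
lip hi 0 [-0.76  2.3   0.17] err 0.051
lip hi 15 [-0.76  2.24  0.36] err 0.02
lip hi 30 [-0.73  2.07  0.75] err 0.0
lip hi 45 [-0.56  1.85  1.07] err 0.0
lip hi 60 [-0.38  1.62  1.37] err 0.0
pan 0 [-0.3   2.2   0.17] err 0.17
pan 15 [-0.21  2.17  0.17] err 0.1
pan 30 [-0.14  2.15  0.17] err 0.029
pan 45 [-0.09  2.03  0.42] err 0.0
pan 60 [0.   1.81 0.8 ] err 0.0
cup 0 [-0.29  2.23  0.17] err 0.184
cup 15 [-0.19  2.19  0.17] err 0.114
cup 30 [-0.11  2.16  0.17] err 0.044
cup 45 [-0.06  2.08  0.33] err 0.0
cup 60 [0.02 1.87 0.73] err 0.0
front 0 [-0.76  2.44  0.17] err 0.09
front 15 [-0.76  2.47  0.17] err 0.018
front 30 [-0.75  2.33  0.51] err 0.0
front 45 [-0.61  2.13  0.84] err 0.0
front 60 [-0.43  1.91  1.13] err 0.0
```

The kinematic fit is good to 0.1 mm. A tool angle about 45° down reaches everything. Next I'll look with the arm clear, to pick a heading and find the remaining items.

Run:
```python
from bench import *
from h import *
s=snapshot("top");pickle.dump(s,open("t1.pkl","wb"))
cv2.imwrite("pics/t1.png",cv2.resize(s["color"][70:390,80:507],None,fx=1.87,fy=1.87,interpolation=cv2.INTER_CUBIC))
```

```text
(no output)
```

View pics/t1.png

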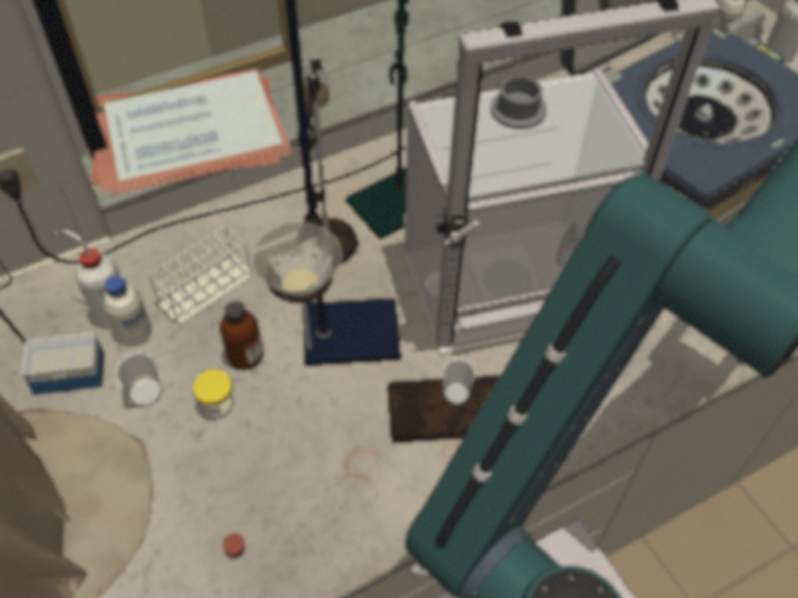

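The top view shows the catch at (460,230) on the left post, and the pan faintly at (510,270) with the petri dish at (435,290) and the dropper at (570,245). The lip's left end is at (460,322). The cup (213,390), bottle (240,345) and beaker (140,380) are clear. A brown board carrying a small glass stands in front of the enclosure at (458,385).

Run:
```python
from h import *
s=pickle.load(open("t1.pkl","rb"))
Q=lambda x,y:(80+(x+.5)/1.87-.5,70+(y+.5)/1.87-.5)
for n,p,z in(("bottle cap",(236,312),.136),("bottle base",(243,352),.012),("beaker rim",(139,366),.074),("beaker base",(145,392),.0),("glass top",(458,368),.08),("glass base",(458,397),.01),("board FL",(392,440),.01),("board BL",(388,382),.01),("board B",(480,377),.01),("pan",(510,270),.04),("petri",(435,288),.015),("dropper",(570,243),.06),("lipL front low",(462,330),.075),("post L base front-left",(441,350),0),("bracket",(455,228),.315),("stand base",(352,332),.012),("rod",(321,330),.012),("rod top?",(290,0),.5),("redcap",(233,545),.01),("cover top",(0,405),.3),("funnel",(298,262),.34)):
    print(n,onz(s,*Q(*p),z).round(3))
```

```text
bottle cap [0.629 0.161 0.136]
bottle base [0.639 0.163 0.012]
beaker rim [0.65  0.324 0.074]
beaker base [0.651 0.331 0.   ]
glass top [ 0.41  -0.107  0.08 ]
glass base [ 0.399 -0.106  0.01 ]
board FL [0.383 0.022 0.01 ]
board BL [ 0.476 -0.021  0.01 ]
board B [ 0.414 -0.157  0.01 ]
pan [ 0.558 -0.305  0.04 ]
petri [ 0.602 -0.182  0.015]
dropper [ 0.547 -0.419  0.06 ]
lipL front low [ 0.47  -0.152  0.075]
post L base front-left [ 0.494 -0.131  0.   ]
bracket [ 0.487 -0.131  0.315]
stand base [ 0.589 -0.014  0.012]
rod [0.618 0.03  0.012]
rod top? [ 0.827 -0.054  0.5  ]
redcap [0.344 0.301 0.01 ]
cover top [0.515 0.491 0.3  ]
funnel [0.515 0.091 0.34 ]
```

```bash
cat > go.py <<'E'
import sys,numpy as np
from bench import *
from scipy.spatial.transform import Rotation as Ro
o=get_obs();R=Ro.from_euler('xyz',o['ee_rot']).as_matrix()
t=np.array([float(a) for a in sys.argv[1:4]]);step=float(sys.argv[4]) if len(sys.argv)>4 else .04
d=R.T@(t-o['tool_pos']);n=max(1,int(np.ceil(np.linalg.norm(d)/step)))
print('tool-frame',d.round(4),'rows',n,'each',(d/n).round(4))
E
python3 -m creep '0.094 .008 -.02 -.033 0;0.094 .008 -.02 -.033 0;0.094 .008 -.02 -.033 0;0.094 .008 -.02 -.033 0;0.094 .008 -.02 -.033 0;0.094 .008 -.02 -.033 0;0.094 .008 -.02 -.033 0;0.094 .008 -.02 -.033 0;0.094 .008 -.02 -.033 0;0.094 .008 -.02 -.033 0;0.094 .008 -.02 -.033 0;0.094 .008 -.02 -.033 0'; python3 st.py;python3 go.py .3 .1 .7; python3 go.py .2 .4 .6
```

```text
time: 4.73
tool_pos: [0.2527, -0.3983, 0.6915]
ee_rot: [2.53, -0.002, 0.36]
wrist_force: [2.3, -0.3, 0.0]
width: 0.0946
finger_force: 0.0
q [-1.065 -0.148  0.673 -0.091  2.008  0.082] t 4.73 w 0.0946 F [ 2.3 -0.3  0. ]
p [ 0.2527 -0.3983  0.6915] R cols x,y,z [[0.936, 0.353, 0.002], [0.288, -0.767, 0.574], [0.204, -0.537, -0.819]] down-angle deg 55.0 head -69.2
tool-frame [ 0.22   -0.3635 -0.2648] rows 13 each [ 0.0169 -0.028  -0.0204]
tool-frame [ 0.232  -0.6796 -0.3643] rows 21 each [ 0.011  -0.0324 -0.0173]
```

```bash
python3 -m creep '0.094 .017 -.028 -.02 0;0.094 .017 -.028 -.02 0;0.094 .017 -.028 -.02 0;0.094 .017 -.028 -.02 0;0.094 .017 -.028 -.02 0;0.094 .017 -.028 -.02 0;0.094 .017 -.028 -.02 0;0.094 .017 -.028 -.02 0;0.094 .017 -.028 -.02 0;0.094 .017 -.028 -.02 0;0.094 .017 -.028 -.02 0;0.094 .017 -.028 -.02 0;0.094 .017 -.028 -.02 0'; python3 st.py;python3 go.py .2 .4 .6;python3 go.py .35 .3 .65
```

```text
time: 5.82
tool_pos: [0.3027, 0.0771, 0.6896]
ee_rot: [2.553, -0.014, 0.367]
wrist_force: [1.4, -0.0, -0.2]
width: 0.0941
finger_force: 0.0
q [ 6.790e-01 -1.000e-03  5.330e-01 -1.080e+00  2.494e+00  9.620e-01] t 5.82 w 0.0941 F [ 1.4 -0.  -0.2]
p [0.3027 0.0771 0.6896] R cols x,y,z [[0.933, 0.358, 0.014], [0.291, -0.779, 0.555], [0.21, -0.514, -0.832]] down-angle deg 56.3 head -67.8
tool-frame [ 0.0186 -0.3312 -0.1131] rows 9 each [ 0.0021 -0.0368 -0.0126]
tool-frame [ 0.1235 -0.1819 -0.0717] rows 6 each [ 0.0206 -0.0303 -0.012 ]
```

```bash
python3 -m creep '0.094 .02 -.03 -.012 0;0.094 .02 -.03 -.012 0;0.094 .02 -.03 -.012 0;0.094 .02 -.03 -.012 0;0.094 .02 -.03 -.012 0;0.094 .02 -.03 -.012 0'; python3 st.py
```

```text
time: 6.32
tool_pos: [0.3443, 0.2854, 0.6243]
ee_rot: [2.548, -0.011, 0.37]
wrist_force: [-0.6, -0.0, 1.9]
width: 0.0939
finger_force: 0.0
q [ 0.941  0.362  0.274 -1.079  2.572  1.229] t 6.32 w 0.0939 F [-0.6 -0.   1.9]
p [0.3443 0.2854 0.6243] R cols x,y,z [[0.932, 0.361, 0.011], [0.294, -0.775, 0.559], [0.211, -0.518, -0.829]] down-angle deg 56.0 head -67.9
```

```bash
python3 -m creep '0.094 .033 0 -.022 0;0.094 .033 0 -.022 0;0.094 .033 0 -.022 0;0.094 .033 0 -.022 0;0.094 .033 0 -.022 0;0.094 .033 0 -.022 0'; python3 st.py
```

```text
time: 6.82
tool_pos: [0.4189, 0.3205, 0.5995]
ee_rot: [2.455, -0.084, 0.424]
wrist_force: [0.2, -0.4, 0.7]
width: 0.0941
finger_force: 0.0
q [ 0.938  0.442  0.274 -1.078  2.418  1.269] t 6.82 w 0.0941 F [ 0.2 -0.4  0.7]
p [0.4189 0.3205 0.5995] R cols x,y,z [[0.908, 0.41, 0.084], [0.27, -0.727, 0.631], [0.319, -0.551, -0.771]] down-angle deg 50.4 head -59.9
```

```bash
cat >> st.py <<'E'
zt=np.array([.685,-.177,-.707]);print('target in tool',(R.T@zt).round(3),'n',(R.T@((w:=o['tool_pos']-.35*R[:,2])-[0,0,.156])/np.linalg.norm(w-[0,0,.156])).round(3),'wrist',w.round(3))
E
python3 -m creep '0.094 .032 -.014 -.02 0;0.094 .032 -.014 -.02 0;0.094 .032 -.014 -.02 0;0.094 .032 -.014 -.02 0;0.094 .032 -.014 -.02 0;0.094 .032 -.014 -.02 0;0.094 .032 -.014 -.02 0;0.094 .032 -.014 -.02 0'; python3 st.py
```

```text
time: 7.48
tool_pos: [0.4644, 0.4468, 0.5228]
ee_rot: [2.341, -0.191, 0.524]
wrist_force: [0.0, 0.4, -0.9]
width: 0.0939
finger_force: 0.0
q [ 1.056  0.606  0.274 -1.079  2.25   1.459] t 7.48 w 0.0939 F [ 0.   0.4 -0.9]
p [0.4644 0.4468 0.5228] R cols x,y,z [[0.85, 0.492, 0.19], [0.231, -0.671, 0.705], [0.474, -0.555, -0.684]] down-angle deg 43.1 head -49.5
target in tool [ 0.361 -0.222  0.906] n [ 0.734  0.071 -0.675] wrist [0.299 0.641 0.762]
```

Run:
```python
from bench import *
from h import *
s=snapshot("scene");pickle.dump(s,open("s2.pkl","wb"))
cv2.imwrite("pics/s2.png",s["color"])
for v in(120,135,150):
    b=onz(s,388,v,0);print(b.round(2),[proj(s,(b[0],b[1],z)).round(0).tolist() for z in(.2,.3,.4)])
print(onz(s,340,155,0),onz(s,435,150,0))
```

```text
[0.51 0.69 0.  ] [[398.0, 83.0], [405.0, 62.0], [411.0, 38.0]]
[0.56 0.61 0.  ] [[399.0, 98.0], [405.0, 77.0], [412.0, 53.0]]
[0.6  0.54 0.  ] [[399.0, 114.0], [406.0, 93.0], [413.0, 69.0]]
[ 4.63376273e-01  3.96605896e-01 -2.22044605e-16] [ 7.47841560e-01  6.64279760e-01 -2.22044605e-16]
```

View pics/s2.png

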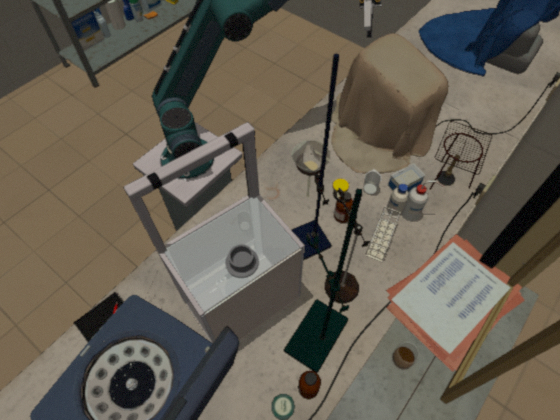

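The cover stands near (0.5,0.65) and is about 0.33 m tall. The fingertips, at pixel (368,20), are well above it.

```bash
python3 -m creep '0.094 .025 -.022 -.024 0;0.094 .025 -.022 -.024 0;0.094 .025 -.022 -.024 0;0.094 .025 -.022 -.024 0;0.094 .025 -.022 -.024 0;0.094 .025 -.022 -.024 0'; python3 st.py
```

```text
time: 8.03
tool_pos: [0.4324, 0.5574, 0.4588]
ee_rot: [2.293, -0.276, 0.619]
wrist_force: [0.6, -0.1, -0.7]
width: 0.094
finger_force: 0.0
q [ 1.196  0.716  0.274 -1.079  2.171  1.63 ] t 8.03 w 0.094 F [ 0.6 -0.1 -0.7]
p [0.4324 0.5574 0.4588] R cols x,y,z [[0.784, 0.558, 0.273], [0.217, -0.657, 0.722], [0.582, -0.506, -0.636]] down-angle deg 39.5 head -41.0
target in tool [ 0.245 -0.245  0.938] n [ 0.786 -0.058 -0.615] wrist [0.229 0.735 0.681]
```

```bash
python3 -m creep '0.094 -.031 0 -.025 0;0.094 -.031 0 -.025 0;0.094 -.031 0 -.025 0;0.094 -.031 0 -.025 0;0.094 -.031 0 -.025 0;0.094 -.031 0 -.025 0;0.094 -.031 0 -.025 0;0.094 -.031 0 -.025 0;0.094 -.031 0 -.025 0'; python3 st.py
```

```text
time: 8.78
tool_pos: [0.0834, 0.4981, 0.5039]
ee_rot: [2.337, -0.28, 0.617]
wrist_force: [-0.3, 0.1, -0.7]
width: 0.0941
finger_force: 0.0
q [ 1.662  0.454  0.555 -1.079  2.5    1.952] t 8.78 w 0.0941 F [-0.3  0.1 -0.7]
p [0.0834 0.4981 0.5039] R cols x,y,z [[0.784, 0.556, 0.277], [0.238, -0.681, 0.693], [0.573, -0.477, -0.666]] down-angle deg 41.8 head -39.8
target in tool [ 0.243 -0.206  0.948] n [ 0.492 -0.088 -0.866] wrist [-0.117  0.665  0.737]
```

```bash
python3 -m creep '0.094 .022 -.014 -.03 0;0.094 .022 -.014 -.03 0;0.094 .022 -.014 -.03 0;0.094 .022 -.014 -.03 0;0.094 .022 -.014 -.03 0;0.094 .022 -.014 -.03 0;0.094 .022 -.014 -.03 0;0.094 .022 -.014 -.03 0'; python3 st.py
```

```text
time: 9.45
tool_pos: [0.084, 0.6035, 0.4756]
ee_rot: [2.403, -0.348, 0.686]
wrist_force: [-0.6, -0.3, 1.6]
width: 0.0937
finger_force: 0.0
q [ 1.676  0.666  0.274 -1.079  2.423  1.923] t 9.45 w 0.0937 F [-0.6 -0.3  1.6]
p [0.084  0.6035 0.4756] R cols x,y,z [[0.728, 0.596, 0.341], [0.291, -0.717, 0.633], [0.621, -0.361, -0.695]] down-angle deg 44.1 head -30.2
target in tool [ 0.152 -0.121  0.981] n [ 0.568 -0.222 -0.792] wrist [-0.133  0.73   0.719]
```

```bash
python3 -m creep '0.094 .022 -.014 -.03 0;0.094 .022 -.014 -.03 0;0.094 .022 -.014 -.03 0;0.094 .022 -.014 -.03 0;0.094 .022 -.014 -.03 0;0.094 .022 -.014 -.03 0;0.094 .022 -.014 -.03 0;0.094 .022 -.014 -.03 0'; python3 st.py
```

```text
time: 10.12
tool_pos: [0.0608, 0.6511, 0.4722]
ee_rot: [2.421, -0.464, 0.802]
wrist_force: [0.4, -0.2, -0.7]
width: 0.0941
finger_force: 0.0
q [ 1.748  0.681  0.274 -1.079  2.298  1.98 ] t 10.12 w 0.0941 F [ 0.4 -0.2 -0.7]
p [0.0608 0.6511 0.4722] R cols x,y,z [[0.622, 0.643, 0.447], [0.335, -0.735, 0.59], [0.708, -0.217, -0.672]] down-angle deg 42.2 head -17.1
target in tool [-0.004 -0.058  0.999] n [ 0.642 -0.291 -0.71 ] wrist [-0.187  0.727  0.707]
```

Heading is −17° and 42° down, which suits the job. Back to the front now, then roll so the finger line is level.

```bash
python3 go.py .33 .15 .5
```

```text
tool-frame [-0.1421  0.4747  0.2808] rows 15 each [-0.0095  0.0316  0.0187]
```

```bash
python3 -m creep '0.094 -.0095 .0316 .0187 0;0.094 -.0095 .0316 .0187 0;0.094 -.0095 .0316 .0187 0;0.094 -.0095 .0316 .0187 0;0.094 -.0095 .0316 .0187 0;0.094 -.0095 .0316 .0187 0;0.094 -.0095 .0316 .0187 0;0.094 -.0095 .0316 .0187 0;0.094 -.0095 .0316 .0187 0;0.094 -.0095 .0316 .0187 0;0.094 -.0095 .0316 .0187 0;0.094 -.0095 .0316 .0187 0;0.094 -.0095 .0316 .0187 0;0.094 -.0095 .0316 .0187 0;0.094 -.0095 .0316 .0187 0';python3 st.py
```

```text
time: 11.37
tool_pos: [0.327, 0.1525, 0.5036]
ee_rot: [2.42, -0.469, 0.804]
wrist_force: [1.1, 0.8, -1.1]
width: 0.0938
finger_force: 0.0
q [ 1.004 -0.548  1.512 -0.822  1.79   1.598] t 11.37 w 0.0938 F [ 1.1  0.8 -1.1]
p [0.327  0.1525 0.5036] R cols x,y,z [[0.619, 0.642, 0.452], [0.333, -0.736, 0.589], [0.711, -0.214, -0.67]] down-angle deg 42.0 head -16.8
target in tool [-0.009 -0.058  0.998] n [ 0.726  0.32  -0.608] wrist [0.078 0.228 0.738]
```

```bash
python3 -m creep '0 0 0 0 .1153;0 0 0 0 .1153;0 0 0 0 .1153;0 0 0 0 .1153;0 0 0 0 .1153;0 0 0 0 .1153;0 0 0 0 .1153;0 0 0 0 .1153';python3 st.py; python3 go.py .34 -.22 .27
```

```text
time: 12.03
tool_pos: [0.3269, 0.1538, 0.5033]
ee_rot: [-3.13, -0.836, -0.312]
wrist_force: [0.9, -0.2, 0.0]
width: 0.0443
finger_force: 0.0
q [ 1.008 -0.544  1.51  -0.824  1.793  2.531] t 12.03 w 0.0443 F [ 0.9 -0.2  0. ]
p [0.3269 0.1538 0.5033] R cols x,y,z [[0.638, -0.206, 0.742], [-0.298, -0.954, -0.008], [0.71, -0.216, -0.67]] down-angle deg 42.1 head -16.9
target in tool [-0.051 -0.03   0.998] n [ 0.69  -0.392 -0.609] wrist [0.078 0.229 0.738]
tool-frame [-0.0879  0.3547  0.2465] rows 12 each [-0.0073  0.0296  0.0205]
```

```bash
python3 -m creep '0 -.0073 .0296 .0205 0;0 -.0073 .0296 .0205 0;0 -.0073 .0296 .0205 0;0 -.0073 .0296 .0205 0;0 -.0073 .0296 .0205 0;0 -.0073 .0296 .0205 0;0 -.0073 .0296 .0205 0;0 -.0073 .0296 .0205 0;0 -.0073 .0296 .0205 0;0 -.0073 .0296 .0205 0;0 -.0073 .0296 .0205 0;0 -.0073 .0296 .0205 0';python3 st.py
python3 - <<'E'
from bench import *
from h import *
a=snapshot("wrist");t=snapshot("top");pickle.dump((a,t),open("w3.pkl","wb"))
im=np.hstack([a["color"],t["color"][100:340,300:500].repeat(2,0).repeat(2,1)[:420]])
cv2.imwrite("pics/w3.png",cv2.resize(im,(800,350),interpolation=cv2.INTER_AREA))
print(im.shape)
E
```

```text
time: 13.03
tool_pos: [0.414, -0.1665, 0.3221]
ee_rot: [3.056, -0.767, -0.302]
wrist_force: [0.8, 1.1, -0.5]
width: 0.0003
finger_force: 0.0
q [-0.616 -0.752  1.94   0.143  1.196  1.292] t 13.03 w 0.0003 F [ 0.8  1.1 -0.5]
p [ 0.414  -0.1665  0.3221] R cols x,y,z [[0.688, -0.214, 0.694], [-0.352, -0.934, 0.061], [0.635, -0.286, -0.718]] down-angle deg 45.9 head -24.3
target in tool [ 0.019 -0.119  0.993] n [ 0.939  0.043 -0.342] wrist [ 0.192 -0.066  0.573]
(420, 960, 3)
```

View pics/w3.png

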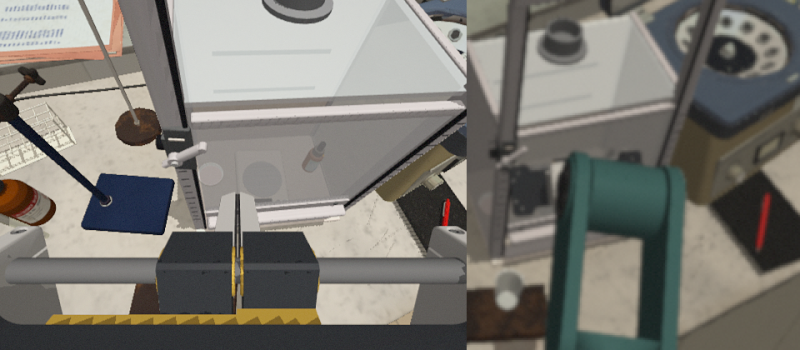

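The wrist view shows the lip from (205,228) to (345,215), with the pan at (262,177), petri dish at (213,173) and dropper at (315,155). The bracket is at (175,140) and the catch at (185,158). I'll enlarge it for measurement.

Run:
```python
from h import *
a,t=pickle.load(open("w3.pkl","rb"))
cv2.imwrite("pics/c4.png",cv2.resize(a["color"][130:290,180:430],None,fx=3.2,fy=3.2,interpolation=cv2.INTER_CUBIC))
```

```text
(no output)
```

View pics/c4.png

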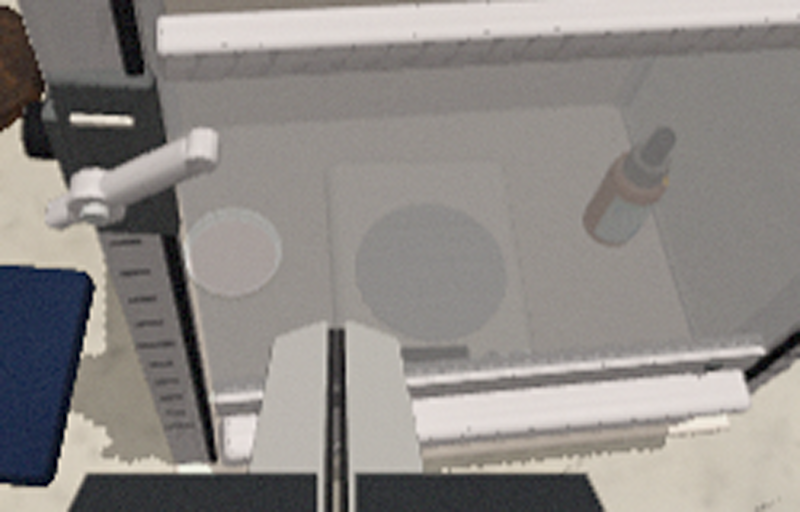

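The enlarged view shows the white mark at (100,120), the catch tip at (205,145) and the pan centre at (431,272). It also shows the petri dish at (235,252), the dropper base at (612,230), and the lip's front lower edge from (226,460) to (750,405).

```bash
python3 - <<'E'
from h import *
a,t=pickle.load(open("w3.pkl","rb"))
C=lambda x,y:(180+(x+.5)/3.2-.5,130+(y+.5)/3.2-.5)
L=onz(a,*C(226,460),.075);Rr=onz(a,*C(750,405),.075);M=(L+Rr)/2;v=L-Rr
yaw=np.arctan2(-v[0],v[1]);print("lip",L,Rr,"len",np.hypot(*v[:2]),"yaw",np.degrees(yaw),"mid",M)
print("pan",onz(a,*C(431,272),.04),"petri",onz(a,*C(235,252),.012),"dropper",onz(a,*C(607,240),0))
h=np.array([np.cos(yaw),np.sin(yaw)]);l=np.array([-h[1],h[0]])
p=onz(a,*C(431,272),.04)[:2]-M[:2];print("pan in lip frame",p@h,p@l)
for x in(0,.005,.01):
    c,d=ray(a,*C(100,120));k=((M[:2]+x*h-c[:2])@h)/(d[:2]@h);q=c+k*d;print("mark",x,q,"lateral",(q[:2]-M[:2])@l)
E
python3 go.py .40 -.235 .16
```

```text
lip [ 0.46921331 -0.14967842  0.075     ] [ 0.40889618 -0.39891207  0.075     ] len 0.2564284824875613 yaw -13.604594441336705 mid [ 0.43905474 -0.27429525  0.075     ]
pan [ 0.54125176 -0.29023897  0.04      ] petri [ 0.60257143 -0.19436779  0.012     ] dropper [ 0.54192473 -0.41827648  0.        ]
pan in lip frame 0.10307987264175034 0.008542409609345283
mark 0 [ 0.47268305 -0.13534126  0.34398851] lateral 0.14296528152917287
mark 0.005 [ 0.4777915  -0.13548954  0.33712149] lateral 0.14402277412718908
mark 0.01 [ 0.48289995 -0.13563782  0.33025446] lateral 0.1450802667252053
tool-frame [-0.0998  0.0518  0.1255] rows 5 each [-0.02    0.0104  0.0251]
```

```bash
python3 -c "
from kin import *
for r,z in((.46,.15),(.45,.05),(.52,.05),(.52,.33),(.47,.3)):
  for d in (42,46,50): s=ik(r,z,d);print(r,z,d,s.x.round(2),np.linalg.norm(s.fun).round(4))
"; python3 -m creep '0 -.02 .0104 .025 0;0 -.02 .0104 .025 0;0 -.02 .0104 .025 0;0 -.02 .0104 .025 0;0 -.02 .0104 .025 0'; python3 st.py; python3 go.py .385 -.255 .048
```

```text
0.46 0.15 42 [-0.75  2.31  0.74] 0.0
0.46 0.15 46 [-0.7   2.26  0.81] 0.0
0.46 0.15 50 [-0.65  2.2   0.89] 0.0
0.45 0.05 42 [-0.65  2.48  0.47] 0.0
0.45 0.05 46 [-0.61  2.43  0.56] 0.0
0.45 0.05 50 [-0.57  2.37  0.64] 0.0
0.52 0.05 42 [-0.38  2.35  0.34] 0.0
0.52 0.05 46 [-0.36  2.29  0.44] 0.0
0.52 0.05 50 [-0.34  2.24  0.54] 0.0
0.52 0.33 42 [-0.6   1.89  1.01] 0.0
0.52 0.33 46 [-0.55  1.83  1.09] 0.0
0.52 0.33 50 [-0.5   1.77  1.17] 0.0
0.47 0.3 42 [-0.74  2.01  1.03] 0.0
0.47 0.3 46 [-0.69  1.96  1.11] 0.0
0.47 0.3 50 [-0.64  1.9   1.18] 0.0
time: 13.55
tool_pos: [0.4061, -0.2271, 0.165]
ee_rot: [3.055, -0.764, -0.298]
wrist_force: [1.4, -0.2, 0.2]
width: 0.0004
finger_force: 0.0
q [-0.86  -0.694  2.225  0.377  0.927  0.923] t 13.55 w 0.0004 F [ 1.4 -0.2  0.2]
p [ 0.4061 -0.2271  0.165 ] R cols x,y,z [[0.69, -0.212, 0.692], [-0.35, -0.935, 0.063], [0.634, -0.285, -0.719]] down-angle deg 46.0 head -24.2
target in tool [ 0.021 -0.119  0.993] n [ 0.973  0.206 -0.1  ] wrist [ 0.184 -0.127  0.417]
tool-frame [-0.0897  0.0261  0.0787] rows 4 each [-0.0224  0.0065  0.0197]
```

```bash
python3 -m creep '0 -.0224 .0065 .0197 0;0 -.0224 .0065 .0197 0;0 -.0224 .0065 .0197 0;0 -.0224 .0065 .0197 0;0 0 0 0 0'; python3 st.py; python3 go.py .443 -.277 .048 .03;python3 - <<'E'
from bench import *
import numpy as np
from scipy.spatial.transform import Rotation as Ro
print("up .02 tool", (Ro.from_euler('xyz',get_obs()['ee_rot']).as_matrix().T@[0,0,.02]).round(4))
E
```

```text
time: 13.97
tool_pos: [0.3821, -0.2514, 0.0406]
ee_rot: [3.066, -0.752, -0.306]
wrist_force: [-0.5, 1.6, -0.8]
width: 0.0006
finger_force: 0.0
q [-1.015 -0.546  2.409  0.626  0.72   0.531] t 13.97 w 0.0006 F [-0.5  1.6 -0.8]
p [ 0.3821 -0.2514  0.0406] R cols x,y,z [[0.696, -0.22, 0.683], [-0.35, -0.935, 0.055], [0.627, -0.277, -0.728]] down-angle deg 46.7 head -23.9
target in tool [ 0.033 -0.113  0.993] n [0.918 0.36  0.164] wrist [ 0.163 -0.154  0.295]
tool-frame [0.0531 0.0031 0.0399] rows 3 each [0.0177 0.001  0.0133]
up .02 tool [ 0.0137  0.0011 -0.0146]
```

Going in under the lip, then the first part of the lift.

```bash
python3 -m creep '0 .0177 .001 .0133 0;0 .0177 .001 .0133 0;0 .0177 .001 .0133 0;0 0 0 0 0;0 .0068 .0005 -.0073 0;0 .0068 .0005 -.0073 0;0 .0068 .0005 -.0073 0;0 .0068 .0005 -.0073 0;0 .0068 .0005 -.0073 0;0 .0068 .0005 -.0073 0;0 .0068 .0005 -.0073 0;0 .0068 .0005 -.0073 0'; python3 st.py
```

```text
time: 14.97
tool_pos: [0.4436, -0.2787, 0.1347]
ee_rot: [3.058, -0.76, -0.303]
wrist_force: [0.6, 1.2, -3.2]
width: 0.0005
finger_force: 1.3
q [-0.877 -0.467  2.17   0.446  0.78   0.817] t 14.97 w 0.0005 F [ 0.6  1.2 -3.2]
p [ 0.4436 -0.2787  0.1347] R cols x,y,z [[0.692, -0.216, 0.689], [-0.352, -0.934, 0.06], [0.63, -0.284, -0.722]] down-angle deg 46.3 head -24.2
target in tool [ 0.025 -0.118  0.993] n [0.958 0.28  0.066] wrist [ 0.223 -0.179  0.388]
```

```bash
python3 -m creep '0 .0082 .0006 -.0087 0;0 .0082 .0006 -.0087 0;0 .0082 .0006 -.0087 0;0 .0082 .0006 -.0087 0;0 .0082 .0006 -.0087 0;0 .0082 .0006 -.0087 0;0 .0082 .0006 -.0087 0;0 .0082 .0006 -.0087 0;0 .0082 .0006 -.0087 0;0 .0082 .0006 -.0087 0;0 .0082 .0006 -.0087 0;0 .0082 .0006 -.0087 0;0 0 0 0 0'; python3 st.py
python3 - <<'E'
from bench import *
from h import *
a=snapshot("wrist");t=snapshot("top");pickle.dump((a,t),open("w5.pkl","wb"))
b=cv2.resize(t["color"][150:240,300:400],(400,360),interpolation=cv2.INTER_CUBIC)
A=cv2.resize(a["color"][100:280,100:300],(400,360),interpolation=cv2.INTER_CUBIC)
cv2.imwrite("pics/w5.png",np.hstack([A,b]))
E
```

```text
time: 16.05
tool_pos: [0.4441, -0.2777, 0.2815]
ee_rot: [3.056, -0.764, -0.3]
wrist_force: [-4.9, 0.1, -1.3]
width: 0.0002
finger_force: 2.3
q [-0.874 -0.541  1.92   0.351  1.073  0.974] t 16.05 w 0.0002 F [-4.9  0.1 -1.3]
p [ 0.4441 -0.2777  0.2815] R cols x,y,z [[0.69, -0.214, 0.692], [-0.351, -0.934, 0.062], [0.633, -0.286, -0.719]] down-angle deg 46.0 head -24.3
target in tool [ 0.021 -0.119  0.993] n [ 0.957  0.235 -0.169] wrist [ 0.223 -0.178  0.533]
```

View pics/w5.png

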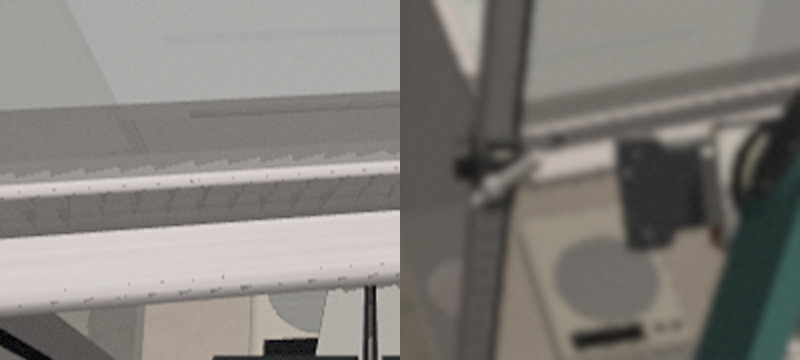

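The top crop shows the lip just below the catch, whose tip is at (540,160), and the pan through the opening at (607,277). I'll triangulate the catch tip, since its top is at the mark.

Run:
```python
from h import *
a,_=pickle.load(open("w3.pkl","rb"));_,t=pickle.load(open("w5.pkl","rb"))
C=lambda x,y:(180+(x+.5)/3.2-.5,130+(y+.5)/3.2-.5)
T=lambda x,y:(300+(x-400+.5)/4-.5,150+(y+.5)/4-.5)
def tri(r1,r2):
    (c,d),(e,f)=r1,r2;d=d/np.linalg.norm(d);f=f/np.linalg.norm(f)
    k=np.linalg.lstsq(np.c_[d,-f],e-c,rcond=None)[0];p,q=c+k[0]*d,e+k[1]*f;return ((p+q)/2).round(4),np.linalg.norm(p-q).round(4)
print("tip",tri(ray(a,*C(203,147)),ray(t,*T(537,163))))
print("pivot",tri(ray(a,*C(93,208)),ray(t,*T(487,190))))
print("mark?",tri(ray(a,*C(100,120)),ray(t,*T(495,152))))
print("pan top view",onz(t,*T(607,277),.04),"petri",onz(t,*T(446,283),.015))
```

```text
tip (array([ 0.4766, -0.157 ,  0.3172]), np.float64(0.0015))
pivot (array([ 0.4853, -0.1279,  0.2945]), np.float64(0.0035))
mark? (array([ 0.4922, -0.1359,  0.3205]), np.float64(0.0033))
pan top view [ 0.54353262 -0.29136696  0.04      ] petri [ 0.61577516 -0.1855549   0.015     ]
```

```bash
python3 -m creep '0 .0041 .0004 -.0043 0;0 .0041 .0004 -.0043 0;0 .0041 .0004 -.0043 0;0 .0041 .0004 -.0043 0;0 .0041 .0004 -.0043 0;0 .0041 .0004 -.0043 0;0 .0027 .0002 -.0029 0;0 0 0 0 0;0 0 0 0 0'; python3 st.py
python3 - <<'E'
from bench import *
from h import *
t=snapshot("top");s=snapshot("scene")
cv2.imwrite("pics/w6.png",np.hstack([cv2.resize(t["color"][140:230,300:400],(400,360),interpolation=cv2.INTER_CUBIC),cv2.resize(s["color"][160:250,200:300],(400,360),interpolation=cv2.INTER_CUBIC)]))
E
```

```text
time: 16.9
tool_pos: [0.4435, -0.2768, 0.3179]
ee_rot: [3.059, -0.76, -0.302]
wrist_force: [-3.8, 3.1, -2.0]
width: 0.0006
finger_force: 2.5
q [-0.875 -0.538  1.845  0.339  1.146  1.002] t 16.9 w 0.0006 F [-3.8  3.1 -2. ]
p [ 0.4435 -0.2768  0.3179] R cols x,y,z [[0.692, -0.216, 0.689], [-0.351, -0.935, 0.06], [0.631, -0.283, -0.722]] down-angle deg 46.2 head -24.1
target in tool [ 0.025 -0.117  0.993] n [ 0.95   0.224 -0.216] wrist [ 0.223 -0.178  0.571]
```

View pics/w6.png

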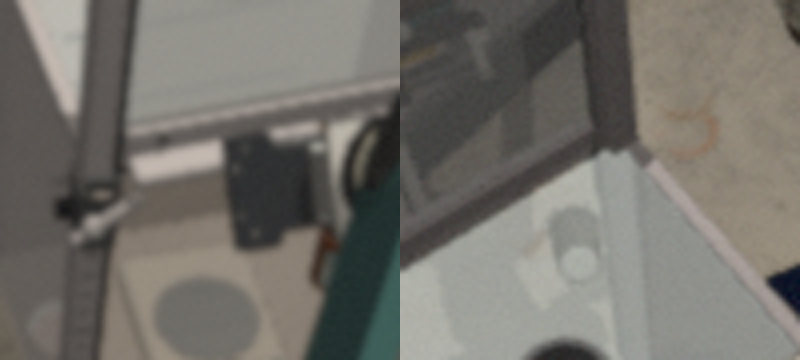

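The catch is back at its resting place, tip at (128,205), with the lip above it. Let the sash down now.

```bash
python3 -m creep '0 -.0027 -.0002 .0029 0;0 -.0027 -.0002 .0029 0;0 -.0027 -.0002 .0029 0;0 -.0027 -.0002 .0029 0;0 -.0027 -.0002 .0029 0;0 -.0027 -.0002 .0029 0;0 -.0027 -.0002 .0029 0;0 -.0027 -.0002 .0029 0;0 -.0027 -.0002 .0029 0;0 -.0027 -.0002 .0029 0;0 0 0 0 0;0 0 0 0 0'; python3 st.py; python3 go.py .39 -.25 .25
python3 - <<'E'
from bench import *
from h import *
t=snapshot("top");pickle.dump(t,open("t7.pkl","wb"))
b=cv2.cvtColor(t["color"],cv2.COLOR_BGR2GRAY)
# lip column profile at x=335..350 for bright bar rows, compare with w5
_,o=pickle.load(open("w5.pkl","rb"))
for q in(o,t): print(cv2.cvtColor(q["color"],cv2.COLOR_BGR2GRAY)[175:205,340:350].mean(1).astype(int))
E
```

```text
time: 18.0
tool_pos: [0.4436, -0.2778, 0.2765]
ee_rot: [3.06, -0.759, -0.303]
wrist_force: [0.1, 0.3, 1.1]
width: 0.0002
finger_force: 0.0
q [-0.875 -0.538  1.926  0.352  1.071  0.972] t 18.0 w 0.0002 F [0.1 0.3 1.1]
p [ 0.4436 -0.2778  0.2765] R cols x,y,z [[0.692, -0.217, 0.688], [-0.352, -0.934, 0.059], [0.63, -0.283, -0.723]] down-angle deg 46.3 head -24.2
target in tool [ 0.026 -0.117  0.993] n [ 0.957  0.235 -0.168] wrist [ 0.223 -0.179  0.53 ]
tool-frame [-0.0614 -0.0087 -0.0224] rows 2 each [-0.0307 -0.0043 -0.0112]
[104 104 107 118 135 141 129 107  94  93 109 139 167 181 185 182 172 152
 126 110 111 120 124 126 126 126 127 130 136 141]
[126 106  92  89 104 133 162 179 185 183 176 157 131 107  95  94  94  95
  96 101 111 119 125 126 126 126 127 130 136 141]
```

Finger force is zero and the lip is 5 px higher than before, while the finger is lower: the sash rests on the catch by itself. Withdraw now.

```bash
python3 -m creep '0 -.025 -.003 -.009 0;0 -.025 -.003 -.009 0;0 0 0 0 0;0 0 0 0 0'; python3 st.py; python3 go.py .45 0.0 .2
```

```text
time: 18.38
tool_pos: [0.3993, -0.2565, 0.2553]
ee_rot: [3.058, -0.761, -0.304]
wrist_force: [0.4, -0.2, 0.2]
width: 0.0005
finger_force: 0.0
q [-0.962 -0.672  2.035  0.404  1.123  0.895] t 18.38 w 0.0005 F [ 0.4 -0.2  0.2]
p [ 0.3993 -0.2565  0.2553] R cols x,y,z [[0.691, -0.217, 0.689], [-0.353, -0.934, 0.06], [0.631, -0.285, -0.722]] down-angle deg 46.2 head -24.3
target in tool [ 0.024 -0.119  0.993] n [ 0.942  0.246 -0.228] wrist [ 0.179 -0.157  0.508]
tool-frame [-0.0588 -0.2607 -0.0012] rows 7 each [-0.0084 -0.0372 -0.0002]
```

```bash
python3 -m creep '0 -.0084 -.0372 0 0;0 -.0084 -.0372 0 0;0 -.0084 -.0372 0 0;0 -.0084 -.0372 0 0;0 -.0084 -.0372 0 0;0 -.0084 -.0372 0 0;0 -.0084 -.0372 0 0;0 0 0 0 -.12;0 0 0 0 -.12;0 0 0 0 -.12;0 0 0 0 -.12;0 0 0 0 -.12;0 0 0 0 -.12;0 0 0 0 -.12;0 0 0 0 -.12;0 0 0 0 -.12;0 0 0 0 -.12;0 0 0 0 -.12;0 0 0 0 -.12;0 0 0 0 -.12';python3 -m creep '0.08 0 0 0 -.12;0.08 0 0 0 -.12;0.08 0 0 0 -.12;0.08 0 0 0 -.12;0.08 0 0 0 -.12;0.08 0 0 0 -.12;0.08 0 0 0 -.12;0.08 0 0 0 -.12;0.08 0 0 0 -.12;0.08 0 0 0 -.12;0.08 0 0 0 -.12;0.08 0 0 0 -.12;0.08 0 0 0 -.12;.08 0 0 0 0'; python3 st.py;  python3 go.py .45 .28 .2
```

```text
time: 20.05
tool_pos: [0.4512, -0.0184, 0.2035]
ee_rot: [2.386, 0.055, 1.207]
wrist_force: [0.3, 0.1, 0.4]
width: 0.0005
finger_force: 0.0
time: 21.22
tool_pos: [0.451, -0.0185, 0.2033]
ee_rot: [-3.08, 0.755, 2.809]
wrist_force: [-0.5, -0.3, 0.1]
width: 0.0796
finger_force: 0.0
q [ 0.1   -0.642  2.12  -0.414  1.017 -1.013] t 21.22 w 0.0796 F [-0.5 -0.3  0.1]
p [ 0.451  -0.0185  0.2033] R cols x,y,z [[-0.688, 0.237, -0.685], [0.365, 0.93, -0.045], [0.627, -0.281, -0.727]] down-angle deg 46.6 head -24.2
target in tool [-0.029  0.117  0.993] n [-0.893  0.374 -0.248] wrist [0.232 0.08  0.458]
tool-frame [ 0.0739  0.2773 -0.0821] rows 8 each [ 0.0092  0.0347 -0.0103]
```

```bash
python3 -m creep '0.08 .0092 .0347 -.0103 0;0.08 .0092 .0347 -.0103 0;0.08 .0092 .0347 -.0103 0;0.08 .0092 .0347 -.0103 0;0.08 .0092 .0347 -.0103 0;0.08 .0092 .0347 -.0103 0;0.08 .0092 .0347 -.0103 0;0.08 .0092 .0347 -.0103 0;0.08 0 0 0 0'; python3 st.py;  python3 go.py .507 .265 .126
python3 - <<'E'
from bench import *
from h import *
for n in("wrist","scene"):
    s=snapshot(n);hsv=cv2.cvtColor(s["color"],cv2.COLOR_BGR2HSV)
    m=cv2.inRange(hsv,(22,150,120),(35,255,255))
    k,l,st,c=cv2.connectedComponentsWithStats(m)
    for i in range(1,k):
        if st[i,4]>25:
            x,y,w,h,_=st[i]
            print(n,st[i],onz(s,*c[i],.058),"left/right mid",onz(s,x+w/2,c[i][1],.06))
E
```

```text
time: 21.97
tool_pos: [0.4501, 0.2871, 0.1977]
ee_rot: [-3.085, 0.752, 2.809]
wrist_force: [-0.0, -0.3, -0.4]
width: 0.0801
finger_force: 0.0
q [ 0.903 -0.099  1.761 -0.75   1.332 -0.183] t 21.97 w 0.0801 F [-0.  -0.3 -0.4]
p [0.4501 0.2871 0.1977] R cols x,y,z [[-0.691, 0.238, -0.683], [0.362, 0.931, -0.041], [0.626, -0.276, -0.729]] down-angle deg 46.8 head -23.8
target in tool [-0.032  0.113  0.993] n [-0.504  0.798 -0.331] wrist [0.231 0.384 0.453]
tool-frame [0.0044 0.003  0.094 ] rows 3 each [0.0015 0.001  0.0313]
wrist [ 264  167   46   33 1243] [0.56673302 0.23772901 0.058     ] left/right mid [0.56439432 0.23959978 0.06      ]
scene [333 179  16  12 153] [0.56938291 0.23790519 0.058     ] left/right mid [0.57145589 0.23768991 0.06      ]
```

```bash
python3 go.py .581 .232 .040
```

```text
tool-frame [0.006  0.0088 0.2114] rows 6 each [0.001  0.0015 0.0352]
```

```bash
python3 -m creep '0.08 .003 .0044 .035 0;0.08 .003 .0044 .035 0;0.08 0 0 .035 0;0.08 0 0 .03 0;0.08 0 0 .026 0;0.08 0 0 .02 0;0.08 0 0 .015 0;.08 0 0 .015 0;.08 0 0 0 0'; python3 st.py; python3 go.py .581 .232 .040
```

```text
time: 22.82
tool_pos: [0.5805, 0.2263, 0.0391]
ee_rot: [-3.078, 0.752, 2.803]
wrist_force: [0.3, -0.5, -0.0]
width: 0.0803
finger_force: 0.0
q [ 0.617  0.163  1.84  -0.852  0.908 -0.123] t 22.82 w 0.0803 F [ 0.3 -0.5 -0. ]
p [0.5805 0.2263 0.0391] R cols x,y,z [[-0.689, 0.242, -0.683], [0.372, 0.927, -0.046], [0.622, -0.286, -0.729]] down-angle deg 46.8 head -24.7
target in tool [-0.032  0.124  0.992] n [-0.523  0.85   0.062] wrist [0.363 0.326 0.294]
tool-frame [ 0.0004  0.0054 -0.002 ] rows 1 each [ 0.0004  0.0054 -0.002 ]
```

```bash
python3 -m creep '.08 0 .005 -.001 0;.08 0 0 0 0;.05 0 0 0 0;.05 0 0 0 0;.05 0 0 0 0;.05 0 0 0 0;.05 0 0 0 0;.05 0 0 0 0'; python3 st.py; python3 -m creep '.05 -.0068 -.0005 -.0073 0;.05 -.0137 -.001 -.0146 0;.05 -.0137 -.001 -.0146 0;.05 -.0137 -.001 -.0146 0;.05 -.0137 -.001 -.0146 0;.05 -.0137 -.001 -.0146 0'; python3 st.py; python3 go.py .45 .0 .2
```

```text
time: 23.48
tool_pos: [0.582, 0.2347, 0.0423]
ee_rot: [-3.081, 0.755, 2.807]
wrist_force: [-1.3, -0.4, 2.2]
width: 0.0585
finger_force: 30.0
q [ 0.629  0.169  1.827 -0.851  0.915 -0.122] t 23.48 w 0.0585 F [-1.3 -0.4  2.2]
p [0.582  0.2347 0.0423] R cols x,y,z [[-0.688, 0.239, -0.685], [0.367, 0.929, -0.044], [0.626, -0.282, -0.727]] down-angle deg 46.7 head -24.3
target in tool [-0.029  0.119  0.993] n [-0.52   0.852  0.06 ] wrist [0.363 0.333 0.297]
time: 23.98
tool_pos: [0.581, 0.234, 0.1526]
ee_rot: [-3.08, 0.752, 2.807]
wrist_force: [0.8, 1.2, -0.7]
width: 0.0583
finger_force: 30.0
q [ 0.628  0.037  1.723 -0.74   1.081 -0.324] t 23.98 w 0.0583 F [ 0.8  1.2 -0.7]
p [0.581  0.234  0.1526] R cols x,y,z [[-0.69, 0.24, -0.683], [0.367, 0.929, -0.045], [0.624, -0.282, -0.729]] down-angle deg 46.8 head -24.3
target in tool [-0.032  0.119  0.993] n [-0.619  0.78  -0.092] wrist [0.363 0.333 0.408]
tool-frame [ 0.0019 -0.2676 -0.0503] rows 7 each [ 0.0003 -0.0382 -0.0072]
```

Cup gripped and lifted. I'll back off toward the robot before crossing in front of the funnel.

```bash
python3 go.py .44 .23 .16
python3 - <<'E'
from bench import *
import numpy as np
from scipy.spatial.transform import Rotation as Ro
R=Ro.from_euler('xyz',get_obs()['ee_rot']).as_matrix()
P=[np.array(p) for p in((.44,.23,.16),(.44,-.02,.18),(.41,-.23,.19))]
for a,b in zip(P,P[1:]):print(R.T@(b-a).round(4))
E
```

```text
tool-frame [ 0.0912 -0.0559 -0.0922] rows 4 each [ 0.0228 -0.014  -0.0231]
[-0.07357058 -0.23315248  0.05592218]
[-0.03646391 -0.20656173  0.03320596]
```

```bash
python3 -m creep '.05 .0182 -.0112 -.0184 0;.05 .0182 -.0112 -.0184 0;.05 .0182 -.0112 -.0184 0;.05 .0182 -.0112 -.0184 0;.05 .0182 -.0112 -.0184 0;.05 -.0092 -.0291 .007 0;.05 -.0092 -.0291 .007 0;.05 -.0092 -.0291 .007 0;.05 -.0092 -.0291 .007 0;.05 -.0092 -.0291 .007 0;.05 -.0092 -.0291 .007 0;.05 -.0092 -.0291 .007 0;.05 -.0092 -.0291 .007 0;.05 0 0 0 0'; python3 st.py; python3 go.py .41 -.23 .19
```

```text
time: 25.15
tool_pos: [0.4397, -0.0273, 0.1803]
ee_rot: [-3.078, 0.756, 2.795]
wrist_force: [-1.4, -0.6, 0.0]
width: 0.0581
finger_force: 30.0
q [ 0.083 -0.668  2.178 -0.423  0.987 -0.999] t 25.15 w 0.0581 F [-1.4 -0.6  0. ]
p [ 0.4397 -0.0273  0.1803] R cols x,y,z [[-0.684, 0.247, -0.686], [0.38, 0.924, -0.046], [0.623, -0.292, -0.726]] down-angle deg 46.6 head -25.1
target in tool [-0.027  0.129  0.991] n [-0.891  0.387 -0.236] wrist [0.222 0.075 0.434]
tool-frame [-0.0365 -0.1989  0.0337] rows 6 each [-0.0061 -0.0332  0.0056]
```

```bash
python3 -m creep '.05 -.0061 -.0345 .0056 0;.05 -.0061 -.0345 .0056 0;.05 -.0061 -.0345 .0056 0;.05 -.0061 -.0345 .0056 0;.05 -.0061 -.0345 .0056 0;.05 -.0061 -.0345 .0056 0;.05 0 0 0 0'; python3 st.py; python3 go.py .42 -.245 .098 .03
```

```text
time: 25.73
tool_pos: [0.4099, -0.2229, 0.1877]
ee_rot: [-3.077, 0.749, 2.793]
wrist_force: [0.1, 0.8, -1.3]
width: 0.0583
finger_force: 30.0
q [-0.806 -0.691  2.171  0.299  0.965 -2.084] t 25.73 w 0.0583 F [ 0.1  0.8 -1.3]
p [ 0.4099 -0.2229  0.1877] R cols x,y,z [[-0.688, 0.25, -0.681], [0.382, 0.923, -0.047], [0.617, -0.293, -0.731]] down-angle deg 46.9 head -25.4
target in tool [-0.034  0.132  0.991] n [-0.979 -0.137 -0.15 ] wrist [ 0.194 -0.12   0.443]
tool-frame [ 0.0486 -0.0122  0.0783] rows 4 each [ 0.0122 -0.0031  0.0196]
```

```bash
python3 -m creep '.05 .0122 -.0031 .0196 0;.05 .0122 -.0031 .0196 0;.05 .0122 -.0031 .0196 0;.05 .0122 -.0031 .0196 0;.05 0 0 0 0'; python3 st.py; python3 go.py .555 -.293 .094 .02
```

```text
time: 26.15
tool_pos: [0.4217, -0.2326, 0.0899]
ee_rot: [-3.088, 0.738, 2.803]
wrist_force: [0.5, 0.6, -2.2]
width: 0.0583
finger_force: 30.0
q [-0.818 -0.548  2.295  0.401  0.737 -2.237] t 26.15 w 0.0583 F [ 0.5  0.6 -2.2]
p [ 0.4217 -0.2326  0.0899] R cols x,y,z [[-0.698, 0.246, -0.673], [0.365, 0.93, -0.04], [0.616, -0.273, -0.739]] down-angle deg 47.6 head -23.9
target in tool [-0.046  0.114  0.993] n [-0.979 -0.19   0.07 ] wrist [ 0.206 -0.137  0.349]
tool-frame [-0.1107 -0.0076  0.0956] rows 8 each [-0.0138 -0.001   0.0119]
```

```bash
python3 -m creep '.05 -.0138 -.001 .0119 0;.05 -.0138 -.001 .0119 0;.05 -.0138 -.001 .0119 0;.05 -.0138 -.001 .0119 0;.05 -.0138 -.001 .0119 0;.05 -.0138 -.001 .0119 0;.05 -.0138 -.001 .0119 0;.05 -.0069 -.0005 .006 0;.05 0 0 0 0'; python3 st.py; python3 go.py .555 -.293 .085 .02
python3 - <<'E'
from bench import *
from h import *
t=snapshot("top");w=snapshot("wrist")
cv2.imwrite("pics/w8.png",np.hstack([cv2.resize(t["color"][150:260,290:400],(400,400),interpolation=cv2.INTER_CUBIC),cv2.resize(w["color"],(400,400))]))
s=w;hsv=cv2.cvtColor(s["color"],cv2.COLOR_BGR2HSV);m=cv2.inRange(hsv,(22,120,90),(35,255,255));k,l,st,c=cv2.connectedComponentsWithStats(m)
for i in range(1,k):
    if st[i,4]>100: print(st[i],c[i],onz(s,*c[i],.108))
E
```

```text
time: 26.9
tool_pos: [0.5503, -0.2925, 0.1041]
ee_rot: [-3.08, 0.75, 2.809]
wrist_force: [0.1, -0.5, -0.1]
width: 0.0584
finger_force: 30.0
q [-0.678 -0.161  2.013  0.322  0.577 -2.098] t 26.9 w 0.0584 F [ 0.1 -0.5 -0.1]
p [ 0.5503 -0.2925  0.1041] R cols x,y,z [[-0.691, 0.239, -0.682], [0.365, 0.93, -0.045], [0.623, -0.28, -0.73]] down-angle deg 46.9 head -24.2
target in tool [-0.034  0.117  0.993] n [-0.953 -0.158  0.259] wrist [ 0.332 -0.195  0.36 ]
tool-frame [0.0097 0.0021 0.017 ] rows 1 each [0.0097 0.0021 0.017 ]
[ 235  229  100   54 4549] [284.66278303 255.95163772] [ 0.55772707 -0.29524629  0.108     ]
```

View pics/w8.png

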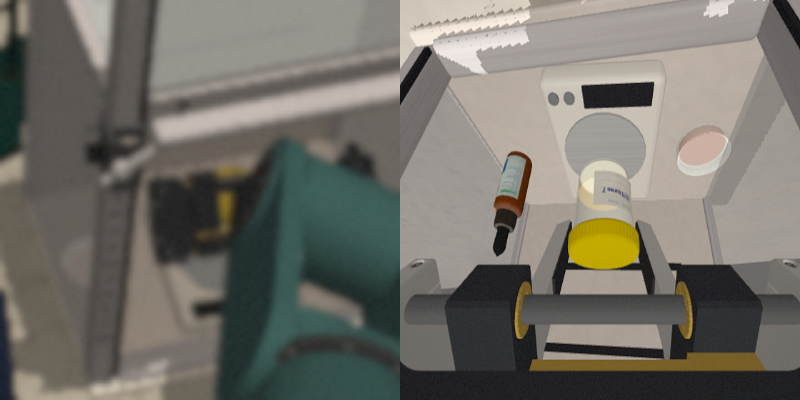

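The wrist view shows the cup hanging upright over the pan, with the pan centre at (605,147), the lid at (603,243), and the dropper and petri dish clear. The top view shows the lip still above the catch.

Run:
```python
from bench import *
from h import *
w=snapshot("wrist");g=w["color"]
W=lambda x,y:((x-400)*1.4,y*1.05)
print("pan",onz(w,*W(605,147),.04)," edges",onz(w,*W(565,147),.04),onz(w,*W(648,147),.04),onz(w,*W(605,113),.04))
o=get_obs()['tool_pos'];print("lid top rim low pt",onz(w,*W(603,268),.124),"base far edge",onz(w,*W(607,160),o[2]-.0423),"base left/right",onz(w,*W(579,182),o[2]-.0423),onz(w,*W(632,182),o[2]-.0423))
c=o+[-.0125,.002,0];print("cup est",c)
```

```text
pan [ 0.5317623  -0.28659571  0.04      ]  edges [ 0.51868898 -0.32560747  0.04      ] [ 0.5454452 -0.2457649  0.04     ] [ 0.50051607 -0.27455906  0.04      ]
lid top rim low pt [ 0.5595306  -0.29561012  0.124     ] base far edge [ 0.52398546 -0.28074909  0.05992172] base left/right [ 0.54054195 -0.31830677  0.05992172] [ 0.55725098 -0.26583864  0.05992172]
cup est [ 0.53527192 -0.28982216  0.10222172]
```

Run:
```python
from bench import *
from h import *
o=get_obs()['tool_pos'];zl=o[2]-.0423+.058
for n in("scene","top"):
    s=snapshot(n);hsv=cv2.cvtColor(s["color"],cv2.COLOR_BGR2HSV);m=cv2.inRange(hsv,(18,70,70),(38,255,255));m[:, :200]=0
    k,l,st,c=cv2.connectedComponentsWithStats(m)
    print(n,"expected px",proj(s,o+[-.0125,.002,.016]))
    for i in range(1,k):
        if st[i,4]>8 and np.hypot(*(c[i]-proj(s,o)))<60: print(n,st[i],c[i],onz(s,*c[i],zl))
    cv2.imwrite(f"pics/y_{n}.png",s["color"])
s=cv2.imread("pics/y_scene.png");t=cv2.imread("pics/y_top.png")
cv2.imwrite("pics/w9.png",cv2.resize(s[200:290,190:290],(600,540),interpolation=cv2.INTER_CUBIC))
```

```text
scene expected px [234.18185039 274.57980561]
top expected px [355.24765936 205.20523199]
top [349 196  11   5  34] [353.58823529 197.82352941] [ 0.56279884 -0.30204054  0.11792172]
top [350 204   5  12  44] [351.63636364 208.79545455] [ 0.52880186 -0.27243812  0.11792172]
```

View pics/w9.png

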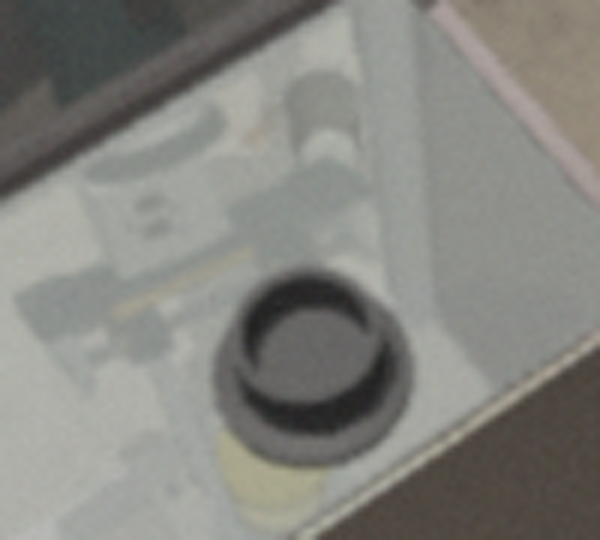

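The roof's vent collar partly hides the lid: its bottom edge is at (265,530), left edge at (220,450) and right edge at (322,490).

Run:
```python
from h import *
s=pickle.load(open("s2.pkl","rb"))
Q=lambda x,y:(190+(x+.5)/6-.5,200+(y+.5)/6-.5)
# model check: project lid silhouette for a candidate centre
th=np.linspace(0,2*np.pi,60)
for c in((.538,-.290),(.543,-.290),(.548,-.291),(.553,-.292)):
    P=np.array([proj(s,(c[0]+.03*np.cos(a),c[1]+.03*np.sin(a),z)) for a in th for z in(.111,.124)])
    x,y=(P[:,0]-190)*6+2.5,(P[:,1]-200)*6+2.5
    print(c,"left %.0f right %.0f bottom %.0f"%(x.min(),x.max(),y.max()))
```

```text
(0.538, -0.29) left 211 right 331 bottom 514
(0.543, -0.29) left 218 right 339 bottom 520
(0.548, -0.291) left 224 right 345 bottom 527
(0.553, -0.292) left 230 right 351 bottom 535
```

```bash
python3 go.py .548 -.2915 .084 .006
```

```text
tool-frame [0.0121 0.0016 0.0135] rows 4 each [0.003  0.0004 0.0034]
```

```bash
python3 -m creep '.05 .003 .0004 .0034 0;.05 .003 .0004 .0034 0;.05 .003 .0004 .0034 0;.05 .003 .0004 .0034 0;.05 0 0 0 0;.05 0 0 0 0'; python3 st.py
```

```text
time: 27.65
tool_pos: [0.5485, -0.2921, 0.0833]
ee_rot: [-3.082, 0.747, 2.806]
wrist_force: [0.4, 0.3, -0.4]
width: 0.0585
finger_force: 30.0
q [-0.678 -0.136  2.037  0.344  0.533 -2.123] t 27.65 w 0.0585 F [ 0.4  0.3 -0.4]
p [ 0.5485 -0.2921  0.0833] R cols x,y,z [[-0.692, 0.242, -0.68], [0.367, 0.929, -0.044], [0.621, -0.28, -0.732]] down-angle deg 47.1 head -24.3
target in tool [-0.036  0.118  0.993] n [-0.942 -0.157  0.295] wrist [ 0.331 -0.194  0.34 ]
```

```bash
python3 -m creep '.05 .0007 0 .0007 0;.05 0 0 0 0'|grep -E 'pos|force'; python3 -m creep '.05 .0007 0 .0007 0;.05 0 0 0 0'|grep -E 'pos|force'
```

```text
tool_pos: [0.5487, -0.2923, 0.0829]
wrist_force: [0.4, 0.3, -0.7]
finger_force: 30.0
tool_pos: [0.5489, -0.2925, 0.0823]
wrist_force: [0.4, -0.1, 0.3]
finger_force: 30.0
```

```bash
python3 -m creep '.05 .0007 0 .0007 0;.05 0 0 0 0'|grep -E 'pos|force'
```

```text
tool_pos: [0.5493, -0.2928, 0.0824]
wrist_force: [-0.7, 0.7, 2.0]
finger_force: 30.0
```

```bash
python3 -m creep '.062 0 0 0 0;.065 0 0 0 0;.07 0 0 0 0;.078 0 0 0 0;.082 0 0 0 0;.082 0 0 0 0;.082 0 0 0 0;.082 0 0 0 0'
python3 - <<'E'
from bench import *
from h import *
w=snapshot("wrist");pickle.dump(w,open("w10.pkl","wb"))
hsv=cv2.cvtColor(w["color"],cv2.COLOR_BGR2HSV);m=cv2.inRange(hsv,(22,120,90),(35,255,255));k,l,st,c=cv2.connectedComponentsWithStats(m);i=1+st[1:,4].argmax()
print(st[i],c[i])
th=np.linspace(0,2*np.pi,60)
for cc in((.537,-.29),(.542,-.291),(.547,-.292),(.547,-.287)):
    P=np.array([proj(w,(cc[0]+.03*np.cos(a),cc[1]+.03*np.sin(a),z)) for a in th for z in(.089,.102)])
    print(cc,"x %.0f..%.0f y %.0f..%.0f"%(*np.sort(P[:,0])[[0,-1]],*np.sort(P[:,1])[[0,-1]]))
E
python3 st.py
```

```text
time: 28.82
tool_pos: [0.5486, -0.2924, 0.0811]
ee_rot: [-3.081, 0.749, 2.806]
wrist_force: [0.4, -0.1, -0.0]
width: 0.082
finger_force: 0.0
[ 229  229  102   55 4565] [280.07316539 256.15005476]
(0.537, -0.29) x 228..331 y 225..283
(0.542, -0.291) x 231..331 y 230..286
(0.547, -0.292) x 234..332 y 234..288
(0.547, -0.287) x 241..340 y 233..287
q [-0.679 -0.132  2.04   0.349  0.526 -2.128] t 28.87 w 0.0821 F [-0.2  0.1 -0.1]
p [ 0.5487 -0.2924  0.0811] R cols x,y,z [[-0.692, 0.241, -0.681], [0.367, 0.929, -0.044], [0.622, -0.281, -0.731]] down-angle deg 47.0 head -24.3
target in tool [-0.035  0.119  0.993] n [-0.94  -0.157  0.301] wrist [ 0.331 -0.194  0.337]
```

The cup stands at about (0.540,−0.291), some 2 mm from the pan's centre. I'll withdraw along the tool axis.

```bash
python3 -m creep '.082 0 0 -.01 0;.082 0 0 -.02 0;.082 0 0 -.02 0;.082 0 0 -.02 0;.082 0 0 -.02 0;.082 0 0 0 0'; python3 st.py; python3 go.py .41 -.235 .15
```

```text
time: 29.37
tool_pos: [0.493, -0.2678, 0.1513]
ee_rot: [-3.077, 0.755, 2.808]
wrist_force: [0.6, -0.8, 1.4]
width: 0.0816
finger_force: 0.0
q [-0.728 -0.381  2.079  0.309  0.733 -2.094] t 29.37 w 0.0816 F [ 0.6 -0.8  1.4]
p [ 0.493  -0.2678  0.1513] R cols x,y,z [[-0.688, 0.238, -0.685], [0.368, 0.929, -0.047], [0.625, -0.284, -0.727]] down-angle deg 46.6 head -24.5
target in tool [-0.029  0.121  0.992] n [-0.982 -0.165  0.093] wrist [ 0.274 -0.168  0.406]
tool-frame [ 0.0658 -0.0001 -0.0602] rows 3 each [ 0.0219 -0.     -0.0201]
```

```bash
python3 -m creep '.082 .0165 0 -.015 0;.082 .0165 0 -.015 0;.082 .0165 0 -.015 0;.082 .0165 0 -.015 0;.082 0 0 0 0;.082 0 0 0 0;.082 0 0 0 0'
python3 - <<'E'
from bench import *
from h import *
w=snapshot("wrist");t=snapshot("top")
hsv=cv2.cvtColor(w["color"],cv2.COLOR_BGR2HSV);m=cv2.inRange(hsv,(22,120,60),(35,255,255));k,l,st,c=cv2.connectedComponentsWithStats(m);i=1+st[1:,4].argmax()
print(st[i],c[i]);th=np.linspace(0,2*np.pi,60)
for cc in((.537,-.291),(.542,-.291),(.547,-.291)):
    P=np.array([proj(w,(cc[0]+.03*np.cos(a),cc[1]+.03*np.sin(a),z)) for a in th for z in(.089,.102)])
    print(cc,"x %.0f..%.0f y %.0f..%.0f"%(*np.sort(P[:,0])[[0,-1]],*np.sort(P[:,1])[[0,-1]]))
print(cv2.cvtColor(t["color"],cv2.COLOR_BGR2GRAY)[175:205,340:350].mean(1).astype(int))
cv2.imwrite("pics/end.png",np.hstack([cv2.resize(t["color"][150:260,290:400],(400,400),interpolation=cv2.INTER_CUBIC),cv2.rotate(cv2.resize(w["color"],(400,400)),cv2.ROTATE_180)]))
E
```

```text
time: 29.95
tool_pos: [0.4103, -0.2349, 0.146]
ee_rot: [-3.081, 0.749, 2.806]
wrist_force: [-0.7, -0.4, 0.3]
width: 0.082
finger_force: 0.0
[ 257  237   52   29 1245] [282.56385542 251.42409639]
(0.537, -0.291) x 255..308 y 235..266
(0.542, -0.291) x 257..309 y 237..267
(0.547, -0.291) x 259..311 y 239..269
[125 104  91  89 102 132 161 177 182 181 173 155 129 105  94  93  93  93
  95 100 109 118 123 124 125 123 122 123 126 128]
```

View pics/end.png

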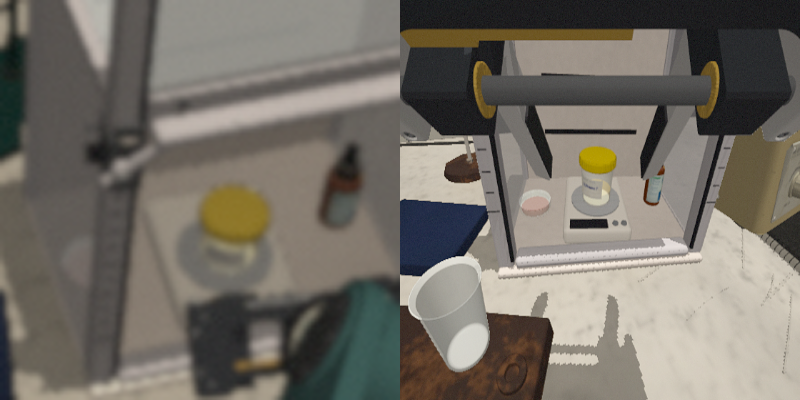

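The cup stands upright on the middle of the pan, lid at (235,212) in the top crop. The sash rests on the catch with its lip profile unchanged, and nothing touches the robot, so I'm handing it in.

```bash
python3 -c "
from bench import *
print(close_job())"
```

```text
the job is handed in; nothing more can be done
None
```

The job is handed in at about 30 s of the 67 s allowed: the sash rests by itself on the dropped catch, and by my camera measurements the cup stands upright about 2 mm from the pan's centre; the hand-in returned no verdict.

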